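# Cover two crucibles in an indexed sample changer

## Robot

A 7-joint arm with a two-finger parallel gripper is mounted at the origin on a cart in front of the work surface, level with it; the furniture and walls round the work are solid. World frame = base frame: x ahead of the robot, y to its left, z up, the work surface at z = 0. Lengths are in m, angles in rad, forces in N, time in s.
With the tool pointing down it reaches from about 0.425 to 1.025 m from the base axis. Payload 3.6 kg.
Tool frame: the origin (TCP) lies at the very end of the fingers, on their centre line; the grasp point (between the pads) lies 19 mm behind it (arm.tcp_to_grasp is the distance from the TCP to the grasp point, in m); z points along the fingers, y is the line along which they close (so a half turn about z gives the same grasp; the last joint's range is limited). The gripper opens to 85 mm and grips with 20 to 120 N. Pads are 22 mm wide; open, the fingers measure 114 mm over their backs; the gripper's body (76 mm by 85 mm) begins 54 mm behind the grasp point. The pads swing forward as they close: fully open they stand 13 mm farther back than shut.
Start: joints at [-1.214, 0.591, 0.048, 1.609, -0.033, 0.943, -0.034], TCP at [0.316, 0.653, 0.231] pointing down, gripper open.
Joint ranges: [-2.69, 2.69], [-0.47, 2.24], [-1.27, 1.36], [0.19, 2.51], [-1.53, 4.68], [0.08, 2.07], [-3.09, 3.09]. Speed limits (rad/s): [2.57, 2.57, 3.14, 3.14, 3.14, 3.14, 3.14].

## Interface

Orientations are given as [roll, pitch, yaw] about the fixed x, y, z axes, in that order (R = Rz(yaw) Ry(pitch) Rx(roll)).
In Python, from plant import arm gives the robot as it stands.
- The arm moves only by the shell command python3 inch.py 'ROWS' [FORCE]. ROWS is a JSON list of rows, 1 to 5 of them, each of 5 numbers: dx, dy, dz in m, then a turn about the tool's z in rad, then the opening from 0.0 (shut) to 1.0 (fully open); each row shifts and turns the commanded pose from where the row before left it, along the tool's axes as they then stand; what a row does not reach is not made up. A row lasts 1/8 s, in which the tool goes at most 0.0625 m and 0.188 rad, less where a joint would pass 70% of its speed; a pose out of reach is approached as far as the arm can. The fingers move at their own pace and stop on an object; FORCE is the grip in N (left out, the last holds). Time passes only in rows, so rows that do not move let the fingers close. It prints the time, the measured TCP pose, the force, the opening and the grip force at its end.
- arm.get_state(): the state, without advancing time (a new reading comes with each control period).
- arm.get_image(name): name is "side" or "top" or "wrist"; returns the picture (384x512x3 uint8, red, green, blue); there is no depth.
- arm.camera_model(name): a dict with "K" (3x3 intrinsics, pixels), "dist" ([k1, k2, p1, p2, k3] as OpenCV has them; the pictures are not rectified), "world_to_cam" (4x4, takes a point from world to camera coordinates). Camera axes: x right, y up, looking along -z (the intrinsics and any distortion apply to the point x, -y, -z); pixel columns grow to the right and rows downward; lengths in m; the calibration is good to about 2 mm. A picture is of the moment at which its call begins: read the wrist's pose just before it. camera_model takes no time and is no camera call; for the wrist camera it gives the pose at the moment of the call.
- arm.finish_job(): hands the job in; it is judged then, once.
The state is a dict: "t": time; "joints": joint angles; "qvel": joint speeds; "effort": joint torques, N m; "ee_pos": TCP position; "eef_rot": TCP orientation; "contact_force": force on the tool from outside, world axes, zero at the start; "ft_torque": the same for the moment, N m; "opening": opening from 0.0 (shut) to 1.0 (fully open); "grasp_force": force on a finger pad.
Only numpy, scipy, OpenCV 4.12 (cv2) and the standard library are available. Lean on these libraries where they do the work, as an engineer would, in place of code of your own. Each camera call takes 0.05 s, during which the arm holds its last target. There are 200 camera calls.

## Task

Close the two open crucibles in the sample changer, each with the lid of its own size (large on large, small on small), set centred on the rim and lying flat. They can be covered only in the open bay at the front: cover the crucible that stands there first, then turn the changer one click by its black handle so that the other crucible comes to the bay with the covered one still properly covered, and cover that one as well. Leave everything upright, do not press hard on the crucibles, and do not disturb the other things on the bench.

Things in the scene. Friction and masses are not known exactly. Their poses are not given: they have to be found in the camera images.
- changer: Sample changer, fixed on the worktop: grey footing 268 mm across, aluminium turntable 236 mm across with its flat top 50 mm up, clear dust guard above it. Origin: on the turntable's axis at worktop height, z up. -x is its front (loading bay). Three stations lie 85 mm from the axis, 72 degrees apart: at the start one in front, one on the +y side, one on the -y side.
- guard_edge (a point): Middle of the dust guard's rear bay edge, 30 mm in front of the axis, on the guard's top (128 mm up; sheet 3 mm). Axes as the changer's. In the changer's frame the guard leaves open x < -0.03 for |y| < 0.067; side wings reach x = -0.07, |y| = 0.13; the rear reaches x = 0.115. Four posts 9 mm thick, caps to 132 mm. All stations but the front one are under it.
- load_point (a point): Centre of the front (loading) position at turntable-top height, 50 mm up, 85 mm from the axis along the changer's -x; marked by a dark tab on the footing. It does not turn. Each station has a raised rim 9 mm high, 37 mm inside and 44 mm outside diameter, in which a crucible or vial stands loosely on the turntable top.
- carousel (a joint): Turntable angle in rad, 0 at the start, positive counter-clockwise from above. Spring detents at -1.257, 0, +1.257: it snaps home when let go within 0.4 rad; stops at +-1.45. Passing a crest takes about 0.15 N m. At +1.257 the thing that started on the changer's +y side stands at the loading position, at -1.257 the one from the -y side.
- carousel_grip (a point): Middle of the black bar handle on the turntable's axis; it stands above the dust guard and turns with the turntable. Bar 14 mm wide, 44 mm long, 26 mm high, from 135.5 to 161.5 mm above the worktop. x: across its width (pinch it this way), y: along its length; at joint 0 these are the changer's x and y.
- crucible_large: Large white porcelain crucible, open at the top, conical: 52 mm across the rim, 30 mm across the foot, 39 mm high. Origin: centre of its underside, z up. Stands loosely in a station.
- crucible_small: Small white porcelain crucible, open at the top, conical: 43 mm across the rim, 24 mm across the foot, 33 mm high. Origin: centre of its underside, z up. Stands loosely in a station.
- vial: Glass vial with dark cap, 21 mm across, 52 mm high, standing in the third station. Origin: centre of its underside.
- lid_large: White ceramic lid for the large crucible: flat disc 60 mm across and 5 mm thick, with an upright cylindrical knob in the middle 14 mm across that ends 25 mm above the lid's underside. About 45 g. Starts lying on the worktop, knob up. Origin: centre of its flat underside; z up along the knob.
- lid_small: White ceramic lid for the small crucible: flat disc 51 mm across and 5 mm thick, with the same knob 14 mm across that ends 25 mm above the underside. About 35 g. Starts lying on the worktop, knob up. Origin: centre of its flat underside; z up along the knob.
- beaker: Bystander: empty glass beaker, 56 x 60 mm, 72 mm high, on the worktop. Origin: centre of its underside.
- bottle_tall: Bystander: capped brown bottle, 62 mm across, 133 mm high, on the worktop. Origin: centre of its underside.
- spare_crucible: Bystander: a middle-sized white crucible, 47 mm across the rim, 36 mm high, standing on the worktop (not on the changer). Origin: centre of its underside.
- timer: Bystander: small white timer lying on its back, 62 x 66 mm, 18 mm high. Origin: centre of its underside.

How it is judged:
On the way, in this order (a step that is already met when the one before it is completed fails the run):
1. the crucible at the loading position wears its own lid, centred and let go, before the turntable is turned (value of joint carousel between -0.15 and 0.15 rad and ((horizontal distance between crucible_large and load_point below 0.012 m and contact force between the fingers and lid_large below 0.05 N and horizontal distance between lid_large and crucible_large below 0.004 m and z of lid_large in the frame of crucible_large between 0.036 and 0.042 m and angle between lid_large's own z axis and vertical below 0.06 rad) or (horizontal distance between crucible_small and load_point below 0.012 m and contact force between the fingers and lid_small below 0.05 N and horizontal distance between lid_small and crucible_small below 0.004 m and z of lid_small in the frame of crucible_small between 0.03 and 0.036 m and angle between lid_small's own z axis and vertical below 0.06 rad))), for 0.2 s.
2. the turntable is clicked one position so that the other crucible stands at the loading position, the first still covered ((value of joint carousel between 1.19 and 1.32 rad or value of joint carousel between -1.32 and -1.19 rad) and ((horizontal distance between crucible_small and load_point below 0.012 m and horizontal distance between lid_large and crucible_large below 0.004 m and z of lid_large in the frame of crucible_large between 0.036 and 0.042 m and angle between lid_large's own z axis and vertical below 0.06 rad) or (horizontal distance between crucible_large and load_point below 0.012 m and horizontal distance between lid_small and crucible_small below 0.004 m and z of lid_small in the frame of crucible_small between 0.03 and 0.036 m and angle between lid_small's own z axis and vertical below 0.06 rad))), for 0.2 s.
At the end, for the whole second after the job is handed in: Both crucibles wear their own lids, centred within 4 mm, underside within 3 mm of rim height, tilt under 0.06 rad; the turntable rests one click from its start (within 0.065 rad) with a crucible within 12 mm of the loading point; vial upright, all at rest and let go (horizontal distance between lid_large and crucible_large below 0.004 m and z of lid_large in the frame of crucible_large between 0.036 and 0.042 m and angle between each of lid_large, lid_small's own z axis and vertical below 0.06 rad and horizontal distance between lid_small and crucible_small below 0.004 m and z of lid_small in the frame of crucible_small between 0.03 and 0.036 m and (value of joint carousel between 1.19 and 1.32 rad or value of joint carousel between -1.32 and -1.19 rad) and horizontal distance between any of crucible_large, crucible_small and load_point below 0.012 m and velocity of joint carousel between -0.05 and 0.05 rad/s and linear speed of each of lid_large, lid_small below 0.02 m/s and angle between vial's own z axis and vertical below 0.2 rad); the robot touches nothing.
It fails at once if a bystander on the bench is shifted by more than 25 mm or tipped (distance of any of beaker, bottle_tall, spare_crucible, timer from where it was at the start of the episode above 0.025 m or angle between any of beaker, bottle_tall, spare_crucible, timer's own z axis and vertical above 0.3 rad).
It fails at once if a crucible or the vial is tipped over (angle between any of crucible_large, crucible_small, vial's own z axis and vertical above 0.35 rad).
It fails at once if a lid is pressed onto a crucible with more than 60 N (contact force between lid_large and crucible_large above 60 N or contact force between lid_small and crucible_small above 60 N).
It also fails if it takes over 64 s, if anything falls off the work surface, if the arm or the gripper's body presses on something with over 40 N, if the wrist force passes 120 N, or if a joint passes its speed limit or range.

## Working session

There is one attempt and no reset: what is moved stays moved. The work goes in short steps, Python scripts to look and compute and a shell command to move; the robot and the scene stay as the last step left them, time stands still between calls to the robot, and variables do not carry over. Pictures are saved under pics/ and viewed, at most 10 in all, crops included, and the job is handed in when it is done.

```bash
ls; mkdir -p pics
python3 - <<'E'
from plant import arm
import cv2,numpy as np
s=arm.get_state();print(s['t'],s['ee_pos'],s['eef_rot'],arm.tcp_to_grasp)
for n in("top","side"):
    cv2.imwrite(f"pics/{n}0.png",arm.get_image(n)[:,:,::-1]); m=arm.camera_model(n);print(np.round(m['K'],1),m['dist'],np.round(m['world_to_cam'],3))
E
```

```text
inch.py
pics
plant.py
0.0 [0.31551212 0.6518402  0.23013702] [-3.13934977e+00  1.46372415e-04  2.69089095e+00] 0.0187
[[354.2   0.  253.9]
 [  0.  354.2 189.6]
 [  0.    0.    1. ]] [-0.06654458  0.          0.          0.          0.        ] [[ 0.027 -1.    -0.015 -0.091]
 [ 0.987  0.025  0.161 -0.522]
 [-0.16  -0.019  0.987 -0.869]
 [ 0.     0.     0.     1.   ]]
[[443.7   0.  259.3]
 [  0.  443.7 197.2]
 [  0.    0.    1. ]] [0.0287802 0.        0.        0.        0.       ] [[ 0.918 -0.396 -0.003 -0.529]
 [ 0.229  0.527  0.818 -0.152]
 [-0.323 -0.752  0.575 -1.081]
 [ 0.     0.     0.     1.   ]]
```
View pics/top0.png

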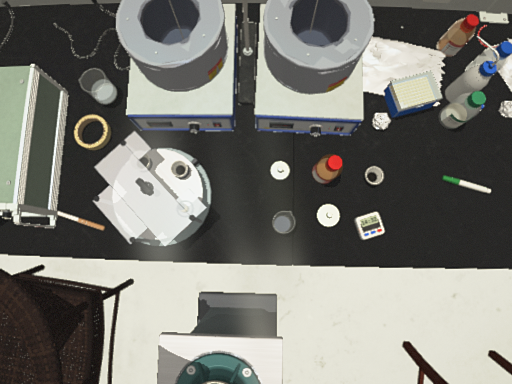

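View pics/side0.png

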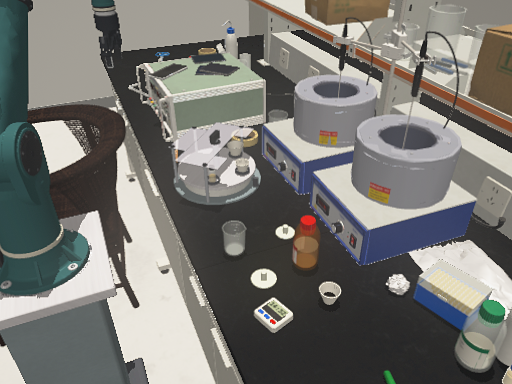

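Run:
```python
import cv2,numpy as np
t=cv2.imread("pics/top0.png");s=cv2.imread("pics/side0.png")
a=cv2.resize(t[120:260,85:225],(560,560),interpolation=cv2.INTER_CUBIC)
cv2.imwrite("pics/c1.png",a)
b=cv2.resize(s[115:205,165:270],(735,600),interpolation=cv2.INTER_CUBIC)
cv2.imwrite("pics/c2.png",b[:600])
```

View pics/c1.png

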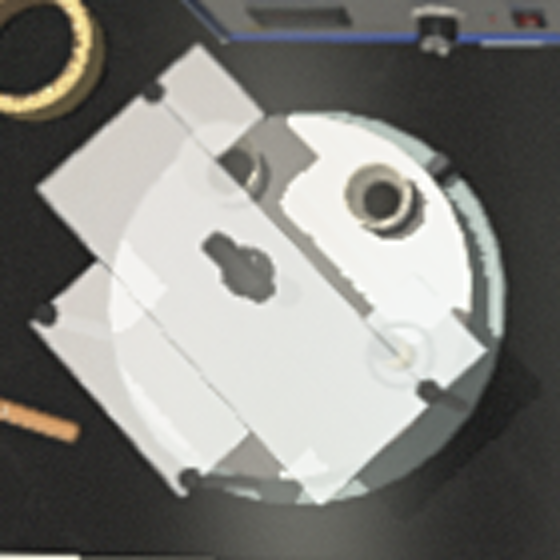

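View pics/c2.png

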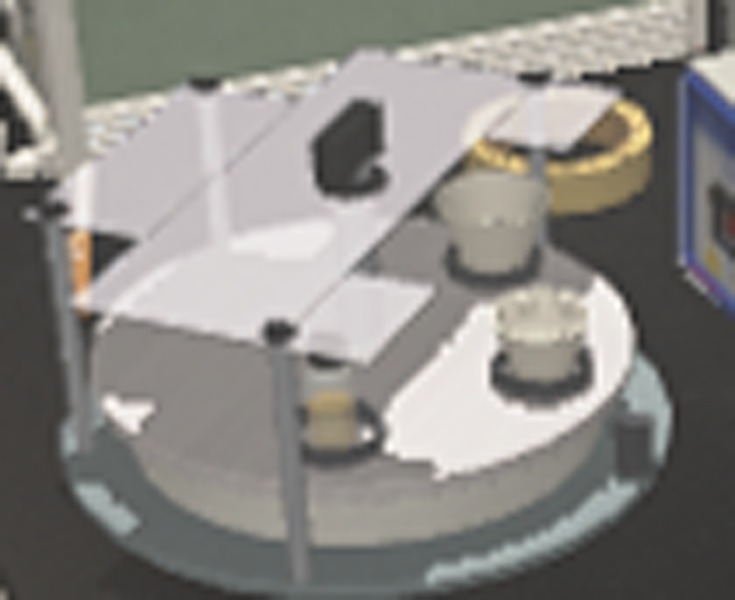

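```bash
cat > h.py <<'E'
import numpy as np,cv2
from plant import arm
def back(m,px,z):
    px=np.array(px,float).reshape(-1,1,2)
    u=cv2.undistortPoints(px,m['K'],np.array(m['dist'])).reshape(-1,2)
    T=m['world_to_cam'];R=T[:3,:3];c=-R.T@T[:3,3]
    d=np.c_[u[:,0],-u[:,1],-np.ones(len(u))]@R
    return c+d*((z-c[2])/d[:,2])[:,None]
def proj(m,P):
    p=np.atleast_2d(P)@m['world_to_cam'][:3,:3].T+m['world_to_cam'][:3,3]
    return cv2.projectPoints(p*[1,-1,-1],np.zeros(3),np.zeros(3),m['K'],np.array(m['dist']))[0].reshape(-1,2)
def circ(P):
    P=np.asarray(P);A=np.c_[2*P[:,:2],np.ones(len(P))]
    s=np.linalg.lstsq(A,(P[:,:2]**2).sum(1),rcond=None)[0]
    r=np.sqrt(s[2]+s[0]**2+s[1]**2);return s[:2],r,np.std(np.hypot(*(P[:,:2]-s[:2]).T))
E
python3 - <<'E'
from h import *
m=arm.camera_model("top");t=cv2.imread("pics/top0.png");g=cv2.cvtColor(t,6)
S=8
for n,(u,v) in dict(lidA=(280,170),lidB=(328,215)).items():
    c=cv2.resize(g[v-18:v+18,u-18:u+18],None,fx=S,fy=S,interpolation=cv2.INTER_CUBIC)
    b=(c>120).astype(np.uint8);k=max(cv2.findContours(b,0,1)[0],key=cv2.contourArea).reshape(-1,2)
    P=back(m,(k+.5)/S-.5+[u-18,v-18],0.004);print(n,circ(P))
for n,uv,z in[("cruc",(85+383/4,120+198/4),.083),("other",(85+242/4,120+168/4),.09),("tab",(195,161),.02),("handle",(85+240/4,120+265/4),.15),("beaker",(284,222),0.03),("spare",(373,175),.036),("bottle",(328,168),.1),("timer",(369,226),.01)]:
    print(n,back(m,uv,z))
# footing circle pts in c1: right edge
E
```

```text
lidA (array([ 0.58578413, -0.14410232]), np.float64(0.026353142280429086), np.float64(0.00023674755294331536))
lidB (array([ 0.46728935, -0.27404954]), np.float64(0.030619615870124586), np.float64(0.0002587272164242275))
cruc [[0.56333635 0.10558879 0.083     ]]
other [[0.57896038 0.19385354 0.09      ]]
tab [[0.60111473 0.08324841 0.02      ]]
handle [[0.50786165 0.17018246 0.15      ]]
beaker [[ 0.44359708 -0.15627973  0.03      ]]
spare [[ 0.57115888 -0.38668128  0.036     ]]
bottle [[ 0.57198289 -0.25649188  0.1       ]]
timer [[ 0.43984653 -0.38100762  0.01      ]]
```

```bash
cat > go.py <<'E'
# usage: go.py x y z [yaw]: offset to the target in tool axes, and rows needed
import sys
from h import *
from scipy.spatial.transform import Rotation as Ro
s=arm.get_state();a=[float(v) for v in sys.argv[1:]]
R=Ro.from_euler('xyz',s['eef_rot']).as_matrix();d=R.T@(np.array(a[:3])-s['ee_pos'])
print('d tool',np.round(d,4),'rows',np.linalg.norm(d)/.06,'yaw',s['eef_rot'][2],'q',np.round(s['joints'],2))
if len(a)>3:
    w=-(a[3]-s['eef_rot'][2]);print('turn',(w+np.pi)%(2*np.pi)-np.pi)
E
python3 inch.py '[[0,0,-0.06,0,0.6],[-0.024,-0.05,0,0,0.6],[-0.024,-0.05,0,0,0.6],[-0.024,-0.05,0,0,0.6],[-0.024,-0.05,0,0,0.6]]' 30; python3 go.py 0.586 -0.144 0.2
```

```text
t: 0.72
ee_pos: [0.3149, 0.4285, 0.291]
eef_rot: [-3.141, 0.0, 2.691]
contact_force: [0.1, -0.1, 0.2]
opening: 0.599
grasp_force: 0.0
d tool [-0.4934 -0.3972  0.0913] rows 10.665978197867654 yaw 2.690755830866244 q [-1.08  0.28  0.07  1.98 -0.02  0.88  0.12]
```

```bash
python3 inch.py '[[-0.049,-0.04,0,0,0.5],[-0.049,-0.04,0,0,0.5],[-0.049,-0.04,0,0,0.5],[-0.049,-0.04,0,0,0.5],[-0.049,-0.04,0,0,0.5]]'; python3 inch.py '[[-0.049,-0.04,0.018,0,0.5],[-0.049,-0.04,0.018,0,0.5],[-0.049,-0.04,0.018,0,0.5],[-0.049,-0.04,0.018,0,0.5],[-0.049,-0.04,0.018,0,0.5]]';python3 inch.py '[[0,0,0,0,0.5]]';  python3 go.py 0.586 -0.144 0.2
python3 - <<'E'
from h import *
s=arm.get_state();m=arm.camera_model("wrist");im=arm.get_image("wrist");cv2.imwrite("pics/w1.png",im[:,:,::-1])
print(proj(m,[[.586,-.144,.004],list(s['ee_pos'])]),m['world_to_cam'])
E
```

```text
t: 1.35
ee_pos: [0.4473, 0.1455, 0.2913]
eef_rot: [3.141, 0.0, 2.691]
contact_force: [2.0, 0.0, -0.2]
opening: 0.499
grasp_force: 0.0
t: 1.98
ee_pos: [0.5742, -0.1266, 0.2049]
eef_rot: [3.141, -0.001, 2.691]
contact_force: [0.9, 0.7, 0.2]
opening: 0.498
grasp_force: 0.0
t: 2.1
ee_pos: [0.5737, -0.1317, 0.2044]
eef_rot: [-3.138, 0.0, 2.682]
contact_force: [-0.1, 1.5, 0.3]
opening: 0.496
grasp_force: 0.0
d tool [-0.0164 -0.0056  0.0044] rows 0.298704382428123 yaw 2.6816705859763976 q [-0.07  0.47  0.3   1.96 -0.19  0.75  1.45]
[[250.66847137 179.76108787]
 [254.94050669 252.08428687]] [[ 0.44336662  0.89633171 -0.00393921 -0.13531253]
 [-0.85248015  0.42030958 -0.31083347  0.5753496 ]
 [-0.2769542   0.14117128  0.95045623 -0.17679947]
 [ 0.          0.          0.          1.        ]]
```

View pics/w1.png

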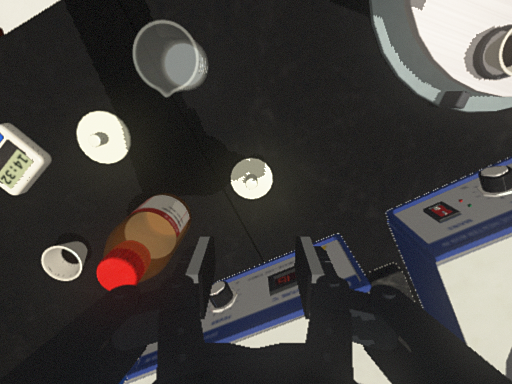

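The wrist view shows the small lid at (251,179), as predicted from the top camera, with the large lid at (103,137), and the fingers clear. I'll check both lid centres from it, then go down.

```bash
cat >> h.py <<'E'
def lidfit(m,im,c0,z,h=35,S=8,th=None):
    u,v=[int(round(x)) for x in proj(m,c0)[0]];u0,v0=max(u-h,0),max(v-h,0)
    g=cv2.cvtColor(im,cv2.COLOR_RGB2GRAY)[v0:v+h,u0:u+h]
    c=cv2.resize(g,None,fx=S,fy=S,interpolation=cv2.INTER_CUBIC)
    if th is None: th,_=cv2.threshold(c,0,255,cv2.THRESH_OTSU)
    ks=cv2.findContours((c>th).astype(np.uint8),0,1)[0]
    k=max(ks,key=cv2.contourArea);k=cv2.convexHull(k).reshape(-1,2)
    return circ(back(m,(k+.5)/S-.5+[u0,v0],z))
E
python3 - <<'E'
from h import *
m=arm.camera_model("wrist");im=cv2.imread("pics/w1.png")[:,:,::-1].copy()
print(lidfit(m,im,[.586,-.144,.004],.004),lidfit(m,im,[.467,-.274,.004],.004))
E
python3 go.py 0.586 -0.144 0.08; python3 go.py .586 -.144 .009
```

```text
(array([ 0.58468646, -0.13860971]), np.float64(0.02543353635066641), np.float64(0.00018165273106724057)) (array([ 0.46655664, -0.26941859]), np.float64(0.029937821040340363), np.float64(0.0002740870494330348))
d tool [-0.0187 -0.0085  0.1247] rows 2.105465789847424 yaw 2.6855962162043325 q [-0.07  0.47  0.29  1.96 -0.19  0.75  1.45]
d tool [-0.0188 -0.0083  0.1957] rows 3.2787962735814804 yaw 2.6855962162043325 q [-0.07  0.47  0.29  1.96 -0.19  0.75  1.45]
```

```bash
python3 inch.py '[[-0.009,-0.004,0.05,0,0.5],[-0.009,-0.003,0.05,0,0.5],[0,0,0,0,0.5],[0,0,0,0,0.5],[0,0,0,0,0.5]]'
python3 - <<'E'
from h import *
for i in range(3):
    m=arm.camera_model("wrist");im=arm.get_image("wrist")
    print(lidfit(m,im,[.586,-.143,.004],.004,h=45))
    print(proj(m,[.586,-.143,.004]))
cv2.imwrite("pics/w2.png",im[:,:,::-1])
E
python3 go.py .586 -.144 .009
```

```text
t: 2.78
ee_pos: [0.5882, -0.1388, 0.1082]
eef_rot: [3.14, 0.004, 2.692]
contact_force: [0.2, -0.4, 0.5]
opening: 0.496
grasp_force: 0.0
(array([ 0.58505633, -0.142646  ]), np.float64(0.025574243798377038), np.float64(0.0002402794786082659))
[[249.17870494 191.29990985]]
(array([ 0.58506412, -0.14274335]), np.float64(0.025555908097601467), np.float64(0.00025453054396979964))
[[249.36721205 191.35950499]]
(array([ 0.58503294, -0.14273299]), np.float64(0.0255154929602625), np.float64(0.0002858396162764333))
[[249.57159479 191.61272603]]
d tool [-0.0003 -0.0053  0.0985] rows 1.6439223267393641 yaw 2.6912602184465966 q [-0.01  0.62  0.24  1.98 -0.25  0.57  1.52]
```

```bash
python3 inch.py '[[0.001,-0.0045,0.04,0,0.5],[0,0,0.04,0,0.5],[0,0,0.018,0,0.5],[0,0,0,0,0.5],[0,0,0,0,0.5]]'; python3 go.py .585 -.1427 .009;python3 inch.py '[[0,0,0,0,0.3],[0,0,0,0,0.1],[0,0,0,0,0],[0,0,0,0,0],[0,0,0,0,0]]' 30
```

```text
t: 3.55
ee_pos: [0.5852, -0.1432, 0.009]
eef_rot: [3.141, 0.002, 2.691]
contact_force: [0.0, 0.0, 0.4]
opening: 0.496
grasp_force: 0.0
d tool [0.0004 0.0004 0.    ] rows 0.008860486743742175 yaw 2.6907715862710284 q [ 0.05  0.76  0.16  2.01 -0.3   0.39  1.57]
t: 4.18
ee_pos: [0.5848, -0.1431, 0.009]
eef_rot: [3.141, 0.002, 2.691]
contact_force: [0.4, 0.8, 6.3]
opening: 0.146
grasp_force: 29.3
```

```bash
python3 inch.py '[[0,0,-0.03,0,0],[0,0,-0.06,0,0],[0,0,-0.06,0,0],[0,0,-0.06,0,0],[0,0,0,0,0]]'; python3 inch.py '[[0.019,0.053,0,0,0],[0.019,0.053,0,0,0],[0.02,0.054,0,0,0],[0.02,0.054,0,0,0],[0,0,0,0,0]]';python3 inch.py '[[0,0,0,0,0],[0,0,0,0,0],[0,0,0,0,0]]'
python3 - <<'E'
from h import *
m=arm.camera_model("wrist");im=arm.get_image("wrist");s=arm.get_state()
cv2.imwrite("pics/w3.png",im[:,:,::-1])
T=m['world_to_cam'];print(-T[:3,:3].T@T[:3,3],s['ee_pos'],s['opening'])
p=s['ee_pos'];print(proj(m,[[.563,.1056,.083],p,[p[0],p[1],p[2]-.009]]))
E
```

```text
t: 4.8
ee_pos: [0.5875, -0.1441, 0.2234]
eef_rot: [3.138, 0.011, 2.69]
contact_force: [-0.1, -0.2, -0.3]
opening: 0.147
grasp_force: 29.3
t: 5.42
ee_pos: [0.6061, 0.0918, 0.216]
eef_rot: [3.14, -0.004, 2.702]
contact_force: [0.7, -1.1, -0.3]
opening: 0.15
grasp_force: 29.4
t: 5.8
ee_pos: [0.6069, 0.0818, 0.2177]
eef_rot: [-3.141, 0.0, 2.688]
contact_force: [0.5, -0.3, -0.3]
opening: 0.143
grasp_force: 29.4
[0.53425459 0.11700246 0.35966892] [0.60697879 0.08217888 0.21778445] 0.1451435646162052
[[257.27629691 129.7772297 ]
 [255.68908095 252.08096137]
 [255.64067285 244.06410074]]
```

View pics/w3.png

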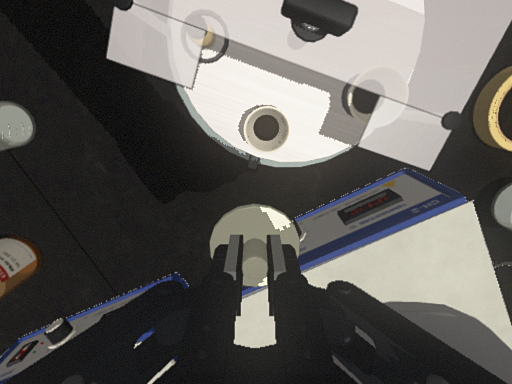

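Run:
```python
from h import *
m=arm.camera_model("wrist");im=cv2.imread("pics/w3.png")
S=10;u0,v0=236,100
c=cv2.resize(im[v0:v0+58,u0:u0+60],None,fx=S,fy=S,interpolation=cv2.INTER_CUBIC)
a=np.linspace(0,2*np.pi,100)
d=c[:,:].copy()
ctr=back(m,[266,129],.083)[0];print(ctr)
for r,z,col in((.0215,.083,(0,0,255)),(.022,.059,(255,0,0))):
    q=proj(m,np.c_[ctr[0]+r*np.cos(a),ctr[1]+r*np.sin(a),0*a+z]);q=((q-[u0,v0]+.5)*S-.5).astype(np.int32)
    cv2.polylines(d,[q],True,col,1)
for i in range(0,60,10): cv2.putText(d,str(u0+i),(i*S,12),0,.4,(0,0,0));cv2.putText(d,str(v0+i),(0,i*S+12),0,.4,(0,0,0))
cv2.imwrite("pics/w3c.png",d)
```

```text
[0.56597302 0.11343938 0.083     ]
```

View pics/w3c.png

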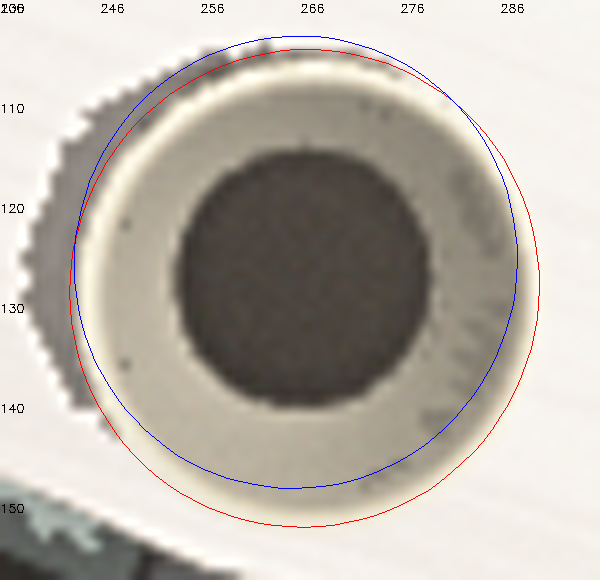

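The crop shows the small crucible's rim spanning about 243.5–288.8 by 105.5–152 px, 0.3 px left of the overlaid circle. That puts it near (0.566, 0.113). I'll refit it on a settled picture.

```bash
cat >> h.py <<'E'
from scipy.optimize import minimize
a_=np.linspace(0,2*np.pi,180,endpoint=False)
def rimfit(m,im,c0,z,r0):
    """bright rim ring: centre and radius of the brightest projected circle just inside the rim edge"""
    g=cv2.GaussianBlur(cv2.cvtColor(im,cv2.COLOR_RGB2GRAY),(0,0),.8).astype(np.float32)
    def val(x,y,r):
        q=proj(m,np.c_[x+r*np.cos(a_),y+r*np.sin(a_),0*a_+z]).astype(np.float32)
        return cv2.remap(g,q[:,0],q[:,1],cv2.INTER_CUBIC).ravel()
    f=lambda p:-np.mean(np.clip(val(*p)-.5*val(p[0],p[1],p[2]-.002)-.5*val(p[0],p[1],p[2]+.002),-30,40))
    best=min((minimize(f,[c0[0]+i,c0[1]+j,r0],method='Nelder-Mead',options=dict(initial_simplex=[[c0[0]+i,c0[1]+j,r0],[c0[0]+i+.002,c0[1]+j,r0],[c0[0]+i,c0[1]+j+.002,r0],[c0[0]+i,c0[1]+j,r0+.001]])) for i in(-.002,0,.002) for j in(-.002,0,.002)),key=lambda o:o.fun)
    return best.x,best.fun
E
python3 inch.py '[[0,0,0,0,0],[0,0,0,0,0]]'
python3 - <<'E'
from h import *
for i in range(2):
    m=arm.camera_model("wrist");im=arm.get_image("wrist")
    print(rimfit(m,im,[.5658,.1132],.083,.0205))
E
python3 go.py .5658 .1132 .14
```

```text
t: 6.1
ee_pos: [0.6071, 0.0835, 0.2178]
eef_rot: [3.141, 0.0, 2.69]
contact_force: [-0.3, 0.8, -0.6]
opening: 0.146
grasp_force: 29.4
(array([0.56707587, 0.11354541, 0.02053487]), np.float64(-31.587635040283203))
(array([0.56712468, 0.11359747, 0.02048058]), np.float64(-31.646472930908203))
d tool [0.05   0.0086 0.0778] rows 1.5486748225295766 yaw 2.6908125447743174 q [-0.42  0.48  0.3   1.89 -0.19  0.8   1.1 ]
```

```bash
python3 inch.py '[[0.025,0.005,0.02,0,0],[0.024,0.0045,0.03,0,0],[0,0,0.03,0,0],[0,0,0.035,0,0],[0,0,0,0,0]]'; python3 inch.py '[[0,0,0,0,0],[0,0,0,0,0]]'; python3 go.py .567 .1135 .093
```

```text
t: 6.82
ee_pos: [0.5651, 0.1134, 0.1007]
eef_rot: [-3.138, -0.004, 2.691]
contact_force: [-0.9, -0.5, -0.1]
opening: 0.142
grasp_force: 29.4
t: 7.08
ee_pos: [0.5683, 0.1138, 0.1043]
eef_rot: [3.14, 0.002, 2.691]
contact_force: [-0.3, -0.3, -0.4]
opening: 0.146
grasp_force: 29.4
d tool [ 0.0011 -0.0008  0.0113] rows 0.1898087527926304 yaw 2.6906730621711805 q [-0.44  0.6   0.23  2.04 -0.26  0.53  1.09]
```

```bash
python3 inch.py '[[0.001,-0.0005,0.004,0,0],[0,0,0.004,0,0],[0,0,0,0,0],[0,0,0,0,0],[0,0,0,0,0]]'; python3 go.py .567 .1135 .092
```

```text
t: 7.7
ee_pos: [0.566, 0.1136, 0.0948]
eef_rot: [3.142, 0.0, 2.691]
contact_force: [0.2, 0.2, -0.2]
opening: 0.148
grasp_force: 29.4
d tool [-0.0009  0.0003  0.0028] rows 0.04963483709371875 yaw 2.690817647103973 q [-0.44  0.61  0.22  2.05 -0.26  0.51  1.1 ]
```

```bash
python3 inch.py '[[-0.0006,0.0002,0.001,0,0],[0,0,0.001,0,0],[0,0,0,0,0],[0,0,0,0,0]]'; python3 inch.py '[[0,0,0.001,0,0],[0,0,0,0,0],[0,0,0,0,0]]'
```

```text
t: 8.2
ee_pos: [0.5665, 0.1135, 0.0928]
eef_rot: [-3.142, -0.0, 2.691]
contact_force: [0.3, -0.3, -0.7]
opening: 0.146
grasp_force: 29.4
t: 8.57
ee_pos: [0.5666, 0.1135, 0.0918]
eef_rot: [-3.142, 0.0, 2.691]
contact_force: [-0.3, 0.3, -0.7]
opening: 0.144
grasp_force: 29.4
```

```bash
python3 inch.py '[[0,0,0.001,0,0],[0,0,0,0,0],[0,0,0,0,0]]'; python3 inch.py '[[0,0,0.001,0,0],[0,0,0,0,0],[0,0,0,0,0]]'
```

```text
t: 8.95
ee_pos: [0.5671, 0.1138, 0.0914]
eef_rot: [3.141, 0.001, 2.691]
contact_force: [-1.0, 1.2, 5.7]
opening: 0.144
grasp_force: 29.9
t: 9.32
ee_pos: [0.5678, 0.1141, 0.0913]
eef_rot: [3.139, 0.002, 2.691]
contact_force: [-1.6, 0.7, 11.0]
opening: 0.145
grasp_force: 30.4
```

```bash
python3 inch.py '[[0,0,-0.0012,0,0],[0,0,0,0,0],[0,0,0,0,0.2],[0,0,0,0,0.3],[0,0,0,0,0.45]]'; python3 inch.py '[[0,0,-0.02,0,0.5],[0,0,-0.04,0,0.5],[0,0,-0.04,0,0.5],[-0.05,0,-0.03,0,0.5],[0,0,0,0,0.5]]';python3 inch.py '[[0,0,0,0,0.5],[0,0,0,0,0.5],[0,0,0,0,0.5]]';python3 - <<'E'
from h import *
for i in range(2):
    m=arm.camera_model("wrist");im=arm.get_image("wrist")
    for th in(None,215,225,235):print(lidfit(m,im,[.567,.1135,.087],.088,h=45,th=th))
cv2.imwrite("pics/w4.png",cv2.resize(im[40:240,120:400,::-1],None,fx=2.8,fy=2.8)[:590])
print(arm.get_state()['ee_pos'],proj(m,[.567,.1135,.087]))
E
```

```text
t: 9.95
ee_pos: [0.5662, 0.1133, 0.0906]
eef_rot: [-3.141, -0.001, 2.691]
contact_force: [0.3, 0.7, -0.8]
opening: 0.449
grasp_force: 0.0
t: 10.58
ee_pos: [0.617, 0.0891, 0.2244]
eef_rot: [3.138, 0.009, 2.687]
contact_force: [1.3, -0.2, 0.2]
opening: 0.5
grasp_force: 0.0
t: 10.95
ee_pos: [0.6103, 0.0923, 0.22]
eef_rot: [-3.14, -0.002, 2.692]
contact_force: [-0.3, -0.2, 0.8]
opening: 0.499
grasp_force: 0.0
(array([0.56067827, 0.12391365]), np.float64(0.046848271275436046), np.float64(0.004779186121371449))
(array([0.55760414, 0.12520886]), np.float64(0.04496660375017079), np.float64(0.0051507391882024975))
(array([0.5577638 , 0.12490219]), np.float64(0.04536114668501993), np.float64(0.005119955812488497))
(array([0.55690315, 0.12390005]), np.float64(0.045038004258591606), np.float64(0.004909252362056332))
(array([0.56026092, 0.12367272]), np.float64(0.046312253136916906), np.float64(0.0044742181662608725))
(array([0.55943202, 0.12513536]), np.float64(0.045299786306082376), np.float64(0.0052943626716650816))
(array([0.55829174, 0.12510773]), np.float64(0.044843238731232575), np.float64(0.005316841947892327))
(array([0.55868681, 0.12574382]), np.float64(0.04485979397813392), np.float64(0.005175099135769947))
[0.61088438 0.09211608 0.22039918] [[255.17578241 131.67795375]]
```

View pics/w4.png

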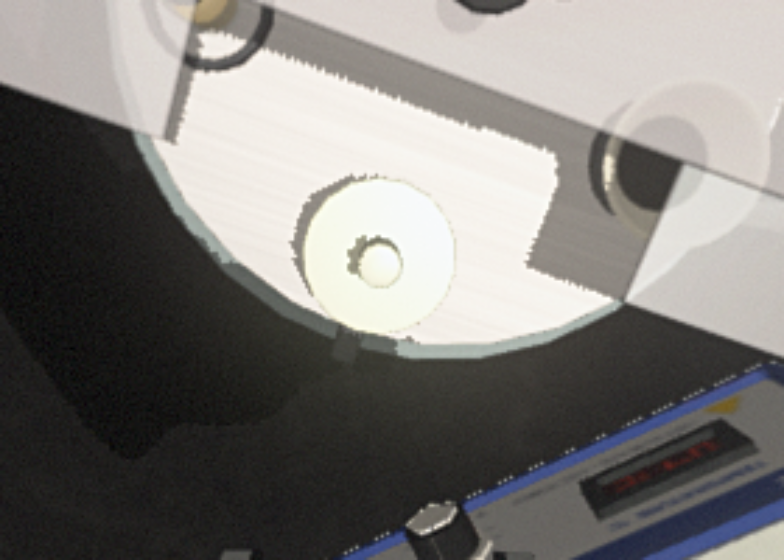

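The covered small crucible has its lid disc centred at (255.5,131.2), against (255.2,131.7) predicted, and it lies flat. Next is the handle: I'll rise, turn the tool and hover.

```bash
python3 inch.py '[[0,0,-0.02,-0.165,0.5],[0,0,-0.02,-0.165,0.5],[0,0,-0.02,-0.165,0.5],[0,0,-0.01,-0.165,0.5],[0,0,0,-0.165,0.5]]'; python3 inch.py '[[0,0,0,-0.165,0.5],[0,0,0,-0.167,0.5],[0,0,0,0,0.5],[0,0,0,0,0.5]]';python3 go.py .546 .2025 .29 -2.435
```

```text
t: 11.68
ee_pos: [0.612, 0.0919, 0.292]
eef_rot: [-3.141, 0.002, -2.762]
contact_force: [0.2, 0.1, -0.4]
opening: 0.496
grasp_force: 0.0
t: 12.18
ee_pos: [0.6115, 0.0917, 0.2908]
eef_rot: [3.141, -0.0, -2.438]
contact_force: [0.4, -0.4, 0.3]
opening: 0.502
grasp_force: 0.0
d tool [-0.0218  0.1269  0.0008] rows 2.145457696496316 yaw -2.4377873426881487 q [-0.25  0.39  0.03  1.8  -0.02  0.95  2.07]
turn -0.0027873426881486196
```

```bash
python3 inch.py '[[-0.01,0.05,0,0,0.5],[-0.01,0.05,0,0,0.5],[-0.002,0.027,0,0,0.5],[0,0,0,0,0.5],[0,0,0,0,0.5]]';python3 inch.py '[[0,0,0,0,0.5],[0,0,0,0,0.5]]';python3 - <<'E'
from h import *
import json
m=arm.camera_model("wrist");im=arm.get_image("wrist");s=arm.get_state()
cv2.imwrite("pics/w5.png",im[:,:,::-1])
np.savez("m5.npz",T=m['world_to_cam'],K=m['K'],d=m['dist'])
ax=np.array([.508,.170]);e=np.array([.65,-.76]);print(s['ee_pos'],s['eef_rot'])
print(proj(m,[[*ax,.1615],[*(ax+.03*e),.128],[.567,.1135,.087]]))
E
```

```text
t: 12.8
ee_pos: [0.5466, 0.2015, 0.2911]
eef_rot: [-3.14, 0.0, -2.437]
contact_force: [0.2, -0.5, -0.0]
opening: 0.501
grasp_force: 0.0
t: 13.05
ee_pos: [0.5466, 0.2014, 0.2909]
eef_rot: [-3.141, -0.0, -2.438]
contact_force: [0.0, -0.1, -0.4]
opening: 0.504
grasp_force: 0.0
[0.54644367 0.20164134 0.29093276] [-3.14124319e+00 -9.14341478e-05 -2.43727329e+00]
[[254.72683025 130.21864402]
 [224.92499839 126.4949013 ]
 [183.80117144 130.13957935]]
```

View pics/w5.png

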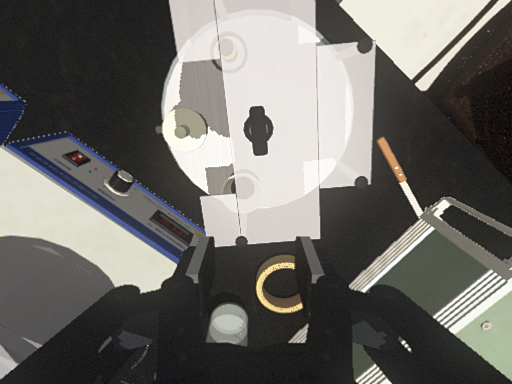

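The handle shows at (258.5,131), its long axis from about (257,107) to (260.5,155), so its yaw is off by a few degrees. The covered lid sits at (185,129) as expected.

```bash
python3 - <<'E'
from h import *
f=np.load("m5.npz");m=dict(K=f['K'],dist=f['d'],world_to_cam=f['T'])
g=cv2.cvtColor(cv2.imread("pics/w5.png"),6)
S=8;c=cv2.resize(g[95:168,235:285],None,fx=S,fy=S,interpolation=cv2.INTER_CUBIC)
k=max(cv2.findContours((c<100).astype(np.uint8),0,1)[0],key=cv2.contourArea).reshape(-1,2)
px=(k+.5)/S-.5+[235,95]
print(px.min(0),px.max(0))
# bar ends: rows beyond the round base
top=px[px[:,1]<116];bot=px[px[:,1]>146]
def mid(q,z):
    return back(m,[[(q[:,0].min()+q[:,0].max())/2,q[:,1].mean()]],z)[0]
A,B=mid(top,.1615),mid(bot,.1615);print(A,B,np.degrees(np.arctan2(*(A-B)[[1,0]])))
P=np.array(back(m,px,.1615))[:,:2];print(P[px[:,1].argmin()],P[px[:,1].argmax()], cv2.minAreaRect(P.astype(np.float32)*1000))
print("width",np.ptp(top[:,0]),np.ptp(bot[:,0]))
# guard edge direction
G=back(m,[[215,0],[242,240]],.128);d=G[0]-G[1];print(G,np.degrees(np.arctan2(d[1],d[0])))
E
python3 - <<'E'
E
```

```text
[243.5625 105.8125] [272.4375 154.9375]
[0.49267859 0.16025291 0.1615    ] [0.51997073 0.18624727 0.1615    ] -136.39515152087887
[0.48920054 0.1595869 ] [0.52470406 0.18506188] ((506.7867736816406, 172.50616455078125), (43.75564193725586, 25.71893310546875), 34.52180480957031)
width 17.0 14.375
[[0.44722297 0.07209826 0.128     ]
 [0.61423979 0.24128157 0.128     ]] -134.63078842293427
```

```bash
python3 inch.py '[[0,0,0,-0.075,0.5],[0,0,0,0,0.5],[0,0,0,0,0.5]]'; python3 go.py .5066 .1727 .14 -2.362
```

```text
t: 13.48
ee_pos: [0.546, 0.2024, 0.2909]
eef_rot: [-3.142, -0.0, -2.362]
contact_force: [0.2, 0.2, -1.0]
opening: 0.501
grasp_force: 0.0
d tool [0.0489 0.0066 0.151 ] rows 2.6468818003106236 yaw -2.361854070760219 q [-0.42  0.35 -0.02  1.88  0.01  0.92  1.91]
turn 0.00014592923978096195
```

```bash
python3 inch.py '[[0.0245,0.0035,0.03,0,0.5],[0.0245,0.003,0.03,0,0.5],[0,0,0.03,0,0.5],[0,0,0.03,0,0.5],[0,0,0,0,0.5]]';python3 inch.py '[[0,0,0,0,0.5],[0,0,0,0,0.5]]'; python3 go.py .5066 .1727 .14 -2.362
```

```text
t: 14.1
ee_pos: [0.505, 0.1721, 0.1693]
eef_rot: [3.14, -0.005, -2.361]
contact_force: [-0.1, 0.1, -0.2]
opening: 0.499
grasp_force: 0.0
t: 14.35
ee_pos: [0.5076, 0.1732, 0.1723]
eef_rot: [-3.14, 0.003, -2.361]
contact_force: [0.3, -0.5, -0.6]
opening: 0.498
grasp_force: 0.0
d tool [0.0012 0.0004 0.0323] rows 0.5392923833540649 yaw -2.360541239821421 q [-0.4   0.44 -0.02  2.08  0.01  0.62  1.92]
turn 0.0014587601785791549
```

```bash
python3 inch.py '[[0,0,0.016,0,0.5],[0,0,0.015,0,0.5],[0,0,0,0,0.5],[0,0,0,0,0.5]]';python3 inch.py '[[0,0,0,0,0.3],[0,0,0,0,0.1],[0,0,0,0,0],[0,0,0,0,0],[0,0,0,0,0]]' 40
```

```text
t: 14.85
ee_pos: [0.5064, 0.1727, 0.1396]
eef_rot: [3.141, -0.001, -2.36]
contact_force: [0.1, 0.0, -0.3]
opening: 0.503
grasp_force: 0.0
t: 15.48
ee_pos: [0.5073, 0.1724, 0.1405]
eef_rot: [-3.141, 0.001, -2.361]
contact_force: [1.0, -1.9, 5.5]
opening: 0.154
grasp_force: 41.3
```

```bash
for i in 1; do python3 inch.py '[[0,0,0,0.03,0],[0,0,0,0.05,0],[0,0,0,0.06,0],[0,0,0,0.06,0],[0,0,0,0.06,0]]'; python3 inch.py '[[0,0,0,0.06,0],[0,0,0,0.06,0],[0,0,0,0.06,0],[0,0,0,0.06,0],[0,0,0,0.06,0]]'; done
```

```text
t: 16.1
ee_pos: [0.5071, 0.1726, 0.1404]
eef_rot: [-3.141, 0.001, -2.622]
contact_force: [1.5, -2.4, 5.7]
opening: 0.158
grasp_force: 41.7
t: 16.73
ee_pos: [0.507, 0.173, 0.1404]
eef_rot: [3.141, 0.001, -2.922]
contact_force: [-0.3, -2.4, 6.4]
opening: 0.152
grasp_force: 41.6
```

Turned 0.56 rad so far with low forces, so I'll carry on.

```bash
python3 inch.py '[[0,0,0,0.06,0],[0,0,0,0.06,0],[0,0,0,0.06,0],[0,0,0,0.06,0],[0,0,0,0.06,0]]'; python3 inch.py '[[0,0,0,0.06,0],[0,0,0,0.06,0],[0,0,0,0.06,0],[0,0,0,0.06,0],[0,0,0,0.06,0]]'; python3 inch.py '[[0,0,0,0.06,0],[0,0,0,0.037,0],[0,0,0,0,0],[0,0,0,0,0]]'; python3 -c "
from plant import arm;s=arm.get_state();print(s['ft_torque'],s['joints'][6],(-2.361-s['eef_rot'][2]))"
```

```text
t: 17.35
ee_pos: [0.507, 0.1734, 0.1405]
eef_rot: [3.14, 0.001, 3.06]
contact_force: [1.1, -0.6, 5.5]
opening: 0.152
grasp_force: 41.5
t: 17.98
ee_pos: [0.5071, 0.1737, 0.1405]
eef_rot: [3.14, 0.001, 2.76]
contact_force: [0.5, -0.6, 5.7]
opening: 0.153
grasp_force: 41.5
t: 18.48
ee_pos: [0.5071, 0.1738, 0.1405]
eef_rot: [3.14, 0.001, 2.666]
contact_force: [0.0, -0.9, 5.5]
opening: 0.156
grasp_force: 41.5
[-0.13392379 -0.04080447 -0.01787623] 0.9972383858281101 -5.026605730969447
```

```bash
python3 inch.py '[[0,0,0,0,0.3],[0,0,0,0,0.45],[0,0,0,0,0.5],[0,0,-0.04,0,0.5],[0,0,-0.05,0,0.5]]' 30; python3 inch.py '[[-0.044,-0.011,0,0,0.5],[-0.044,-0.011,0,0,0.5],[-0.044,-0.01,0,0,0.5],[0,0,0,0,0.5],[0,0,0,0,0.5]]';python3 inch.py '[[0,0,0,0,0.5],[0,0,0,0,0.5],[0,0,0,0,0.5]]';python3 - <<'E'
from h import *
for i in range(2):
    m=arm.camera_model("wrist");im=arm.get_image("wrist")
    print(rimfit(m,im,[.566,.1130],.089,.025))
m5=m
c=[.566,.113];u0,v0=110,0
d=cv2.resize(im[0:210,110:390,::-1],None,fx=2.8,fy=2.8,interpolation=cv2.INTER_CUBIC)
x,f=rimfit(m,im,c,.089,.025)
q=proj(m,np.c_[x[0]+x[2]*np.cos(a_),x[1]+x[2]*np.sin(a_),0*a_+.089]);q=((q-[u0,v0]+.5)*2.8-.5).astype(np.int32)
cv2.polylines(d,[q],True,(0,0,255),1)
cv2.imwrite("pics/w6.png",d);print(arm.get_state()['ee_pos'])
E
```

```text
t: 19.1
ee_pos: [0.5053, 0.1725, 0.2298]
eef_rot: [-3.139, -0.002, 2.666]
contact_force: [1.6, 1.1, -0.7]
opening: 0.502
grasp_force: 0.0
t: 19.73
ee_pos: [0.6083, 0.0843, 0.2294]
eef_rot: [-3.141, -0.002, 2.666]
contact_force: [-1.1, 0.7, 0.3]
opening: 0.501
grasp_force: 0.0
t: 20.1
ee_pos: [0.6088, 0.0845, 0.23]
eef_rot: [3.141, -0.0, 2.667]
contact_force: [-0.3, -1.1, -0.4]
opening: 0.5
grasp_force: 0.0
(array([0.56711198, 0.11279792, 0.02458835]), np.float64(-32.25941848754883))
(array([0.567108  , 0.11280264, 0.02456375]), np.float64(-32.19704818725586))
[0.60905022 0.08419002 0.2300702 ]
```

View pics/w6.png

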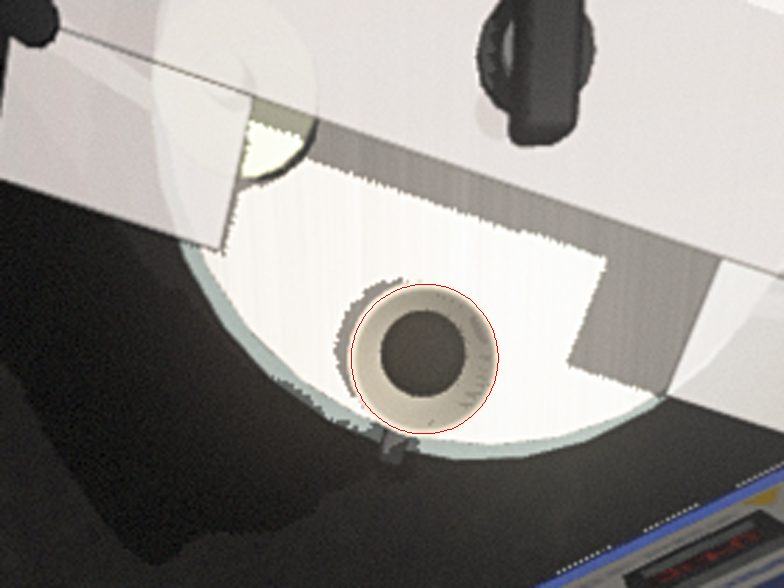

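The large crucible stands in the bay, and the fitted circle lies on its rim at about (262,128) in the full picture, i.e. (0.5671, 0.1128). The covered one is at top left under the guard. Next I'll fetch the large lid.

```bash
python3 inch.py '[[-0.005,-0.0545,0,0,0.5],[-0.005,-0.0545,0,0,0.5],[-0.005,-0.0545,0,0,0.5],[-0.005,-0.0545,0,0,0.5],[-0.005,-0.0545,0,0,0.5]]'; python3 inch.py '[[-0.005,-0.0545,0,0,0.5],[-0.006,-0.0545,0,0,0.5],[0,0,0.06,0,0.5],[0,0,0.05,0,0.5],[0,0,0,0,0.5]]';python3 inch.py '[[0,0,0,0,0.5],[0,0,0,0,0.5],[0,0,0,0,0.5]]';python3 - <<'E'
from h import *
for i in range(3):
    m=arm.camera_model("wrist");im=arm.get_image("wrist")
    print(lidfit(m,im,[.467,-.272,.004],.004,h=50))
E
python3 go.py .467 -.272 .0095
```

```text
t: 20.82
ee_pos: [0.506, -0.1714, 0.2302]
eef_rot: [3.141, 0.001, 2.666]
contact_force: [0.8, -1.1, 0.4]
opening: 0.499
grasp_force: 0.0
t: 21.45
ee_pos: [0.464, -0.2704, 0.1172]
eef_rot: [-3.142, -0.008, 2.665]
contact_force: [-0.1, 0.9, 1.1]
opening: 0.498
grasp_force: 0.0
t: 21.82
ee_pos: [0.4676, -0.2721, 0.1217]
eef_rot: [3.141, 0.003, 2.666]
contact_force: [-0.1, -0.2, -0.5]
opening: 0.503
grasp_force: 0.0
(array([ 0.46665586, -0.27282276]), np.float64(0.029925647567866344), np.float64(0.00022277669627289237))
(array([ 0.46659307, -0.27284994]), np.float64(0.02990533603845476), np.float64(0.00019409725902602362))
(array([ 0.46664747, -0.2727635 ]), np.float64(0.029922040594118425), np.float64(0.0002022049415138102))
d tool [ 0.     -0.0002  0.1113] rows 1.8547682351522576 yaw 2.666160021114679 q [ 0.18  0.55  0.36  2.12 -0.37  0.53  1.91]
```

```bash
python3 inch.py '[[0,-0.001,0.04,0,0.5],[0,0,0.04,0,0.5],[0,0,0.031,0,0.5],[0,0,0,0,0.5],[0,0,0,0,0.5]]'; python3 go.py .4666 -.2728 .0095;python3 inch.py '[[0,0,0,0,0.3],[0,0,0,0,0.1],[0,0,0,0,0],[0,0,0,0,0],[0,0,0,0,0]]' 30
```

```text
t: 22.6
ee_pos: [0.4665, -0.2731, 0.0098]
eef_rot: [-3.141, 0.001, 2.666]
contact_force: [-0.1, -0.3, -0.5]
opening: 0.5
grasp_force: 0.0
d tool [0.0001 0.0003 0.0003] rows 0.008097229299866181 yaw 2.665639821182546 q [ 0.3   0.73  0.21  2.15 -0.48  0.3   2.01]
t: 23.22
ee_pos: [0.4668, -0.273, 0.0103]
eef_rot: [3.141, 0.002, 2.666]
contact_force: [-0.9, 0.4, 7.0]
opening: 0.146
grasp_force: 29.3
```

```bash
python3 inch.py '[[0,0,-0.03,0,0],[0,0,-0.06,0,0],[0,0,-0.06,0,0],[0,0,-0.04,0,0],[0,0,0,0,0]]'; python3 inch.py '[[0.0124,0.0556,0,0,0],[0.0124,0.0556,0,0,0],[0.0124,0.0556,0,0,0],[0.0124,0.0556,0,0,0],[0.0124,0.0556,0,0,0]]'; python3 inch.py '[[0.0124,0.0556,0,0,0],[0.0124,0.0556,0,0,0],[0,0,0,0,0],[0,0,0,0,0],[0,0,0,0,0]]'; python3 go.py .5671 .1128 .106
```

```text
t: 23.85
ee_pos: [0.4679, -0.2738, 0.2025]
eef_rot: [3.141, 0.008, 2.666]
contact_force: [0.1, -0.3, -0.8]
opening: 0.148
grasp_force: 29.3
t: 24.48
ee_pos: [0.5374, 0.0048, 0.1978]
eef_rot: [-3.14, -0.002, 2.666]
contact_force: [1.2, -0.6, 0.1]
opening: 0.144
grasp_force: 29.4
t: 25.1
ee_pos: [0.5663, 0.1108, 0.1985]
eef_rot: [-3.14, -0.001, 2.663]
contact_force: [0.2, -0.8, 0.7]
opening: 0.144
grasp_force: 29.4
d tool [0.0001 0.0023 0.0925] rows 1.54163531862366 yaw 2.6627021392851797 q [-0.61  0.48  0.46  1.99 -0.31  0.74  1.13]
```

Rim height is 0.089, so contact is expected at a TCP height of about 0.099.

```bash
python3 inch.py '[[0,0.001,0.04,0,0],[0,0.001,0.035,0,0],[0,0,0.017,0,0],[0,0,0,0,0],[0,0,0,0,0]]'; python3 inch.py '[[0,0,0,0,0],[0,0,0,0,0],[0,0,0,0,0]]'; python3 go.py .5671 .1128 .1
```

```text
t: 25.72
ee_pos: [0.569, 0.1143, 0.1081]
eef_rot: [3.14, 0.002, 2.665]
contact_force: [-0.4, 0.1, -0.6]
opening: 0.145
grasp_force: 29.4
t: 26.1
ee_pos: [0.5683, 0.115, 0.1074]
eef_rot: [3.141, 0.001, 2.666]
contact_force: [0.0, 0.8, -0.9]
opening: 0.148
grasp_force: 29.4
d tool [ 0.     -0.0025  0.0074] rows 0.13071650529719558 yaw 2.6660239902253675 q [-0.54  0.61  0.37  2.04 -0.4   0.56  1.21]
```

```bash
python3 inch.py '[[0,-0.0025,0.003,0,0],[0,0,0.002,0,0],[0,0,0,0,0],[0,0,0,0,0],[0,0,0,0,0]]'; python3 go.py .5671 .1128 .1; python3 inch.py '[[0,0,0.0015,0,0],[0,0,0,0,0],[0,0,0,0,0]]';python3 go.py .5671 .1128 .1
```

```text
t: 26.72
ee_pos: [0.567, 0.1127, 0.102]
eef_rot: [3.142, 0.0, 2.666]
contact_force: [0.6, 0.2, -0.0]
opening: 0.147
grasp_force: 29.4
d tool [-0.      0.0002  0.002 ] rows 0.03326856682018918 yaw 2.6659197541848245 q [-0.53  0.62  0.36  2.05 -0.41  0.55  1.22]
t: 27.1
ee_pos: [0.5669, 0.1126, 0.1005]
eef_rot: [3.142, 0.0, 2.666]
contact_force: [-0.3, -0.5, -1.1]
opening: 0.143
grasp_force: 29.4
d tool [-0.0001  0.0002  0.0005] rows 0.00899130225114391 yaw 2.6658424707960586 q [-0.53  0.62  0.36  2.05 -0.41  0.54  1.22]
```

```bash
python3 inch.py '[[0,0,0.001,0,0],[0,0,0,0,0],[0,0,0,0,0]]'; python3 inch.py '[[0,0,0.001,0,0],[0,0,0,0,0],[0,0,0,0,0]]'
```

```text
t: 27.48
ee_pos: [0.5669, 0.1126, 0.0995]
eef_rot: [3.142, 0.0, 2.666]
contact_force: [-0.6, -0.2, -0.3]
opening: 0.147
grasp_force: 29.4
t: 27.85
ee_pos: [0.5675, 0.1128, 0.0992]
eef_rot: [3.14, 0.001, 2.666]
contact_force: [-0.8, 0.2, 5.2]
opening: 0.146
grasp_force: 30.0
```

Contact is at 0.0992, the height expected. I'll ease off, release, rise, and check the centring.

```bash
python3 inch.py '[[0,0,-0.0006,0,0],[0,0,0,0,0],[0,0,0,0,0.2],[0,0,0,0,0.3],[0,0,0,0,0.45]]'; python3 inch.py '[[0,0,-0.02,0,0.5],[0,0,-0.04,0,0.5],[0,0,-0.04,0,0.5],[-0.05,0,-0.03,0,0.5],[0,0,0,0,0.5]]';python3 inch.py '[[0,0,0,0,0.5],[0,0,0,0,0.5],[0,0,0,0,0.5],[0,0,0,0,0.5]]';python3 - <<'E'
from h import *
from scipy.optimize import differential_evolution as de
m=arm.camera_model("wrist");im=arm.get_image("wrist");g=cv2.cvtColor(im,cv2.COLOR_RGB2GRAY)
cv2.imwrite("pics/w7.png",im[:,:,::-1]);L=cv2.GaussianBlur(im,(0,0),.7).astype(np.float32)
def val(x,y,r,z):
    q=proj(m,np.c_[x+r*np.cos(a_),y+r*np.sin(a_),0*a_+z]).astype(np.float32);return cv2.remap(L,q[:,0],q[:,1],cv2.INTER_LINEAR)
f=lambda p:-np.mean(np.minimum(np.abs(val(p[0],p[1],p[2]+.0008,.094)-val(p[0],p[1],p[2]-.0008,.094)).sum(1),60))
for r in((.029,.031),): 
    o=de(f,[(.557,.577),(.103,.123),r],seed=1,popsize=20,maxiter=60);print(o.x,o.fun)
# knob top, z .114
c=proj(m,[.567,.1128,.114])[0];print(c,arm.get_state()['ee_pos'])
E
```

```text
t: 28.48
ee_pos: [0.5666, 0.1125, 0.0988]
eef_rot: [-3.141, -0.0, 2.666]
contact_force: [0.5, 0.5, -0.1]
opening: 0.45
grasp_force: 0.0
t: 29.1
ee_pos: [0.6166, 0.087, 0.2326]
eef_rot: [3.138, 0.009, 2.662]
contact_force: [-0.1, -1.1, -0.6]
opening: 0.495
grasp_force: 0.0
t: 29.6
ee_pos: [0.6108, 0.0901, 0.2286]
eef_rot: [-3.141, -0.001, 2.666]
contact_force: [-0.4, -0.6, -0.2]
opening: 0.498
grasp_force: 0.0
[0.5669144  0.11206161 0.02901201] -34.22233963012695
[255.17722109 133.22352561] [0.61096134 0.08994466 0.22875351]
```

```bash
python3 inch.py '[[0,0,0,0,0.5],[0,0,0,0,0.5],[0,0,0,0,0.5]]'; python3 -c "
from plant import arm;print(arm.finish_job())"
```

```text
t: 30.02
ee_pos: [0.6114, 0.0897, 0.2291]
eef_rot: [3.142, 0.0, 2.666]
contact_force: [0.7, 0.6, 0.1]
opening: 0.501
grasp_force: 0.0
the job is handed in; nothing more can be done
None
```

I handed the job in at 30 s with both crucibles wearing their own lids and the changer turned one click; the hand-in returned no verdict. The large lid measured within about 1 mm of centre. The small lid was last seen still on, only partly visible under the guard after the turn.

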